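# Start a plate reading

### The arm

A 7-joint arm with a two-finger parallel gripper is mounted at the origin on the work surface. World frame = base frame: x ahead of the robot, y to its left, z up, the work surface at z = 0. Lengths are in mm, angles in rad, forces in N, time in s.
With the tool pointing down it reaches from about 400 to 875 mm from the base axis. Payload 4.4 kg.
Tool frame: the origin (TCP) lies at the very end of the fingers, on their centre line; the grasp point (between the pads) lies arm.tcp_to_grasp behind it (arm.tcp_to_grasp is the distance from the TCP to the grasp point, in mm); x points along the fingers, y is the direction in which the jaws open and shut, and the axes are right-handed (so a half turn about x gives the same grasp; the last joint's range is limited). The gripper opens to 85 mm and grips with 20 to 120 N. Pads are 22 mm wide; open, the fingers measure 114 mm over their backs; the gripper's body (76 mm by 85 mm) begins 54 mm behind the grasp point. The pads swing forward as they close: fully open they stand 13 mm farther back than shut.
Start: joints at [1.22, 0.628, 0.038, 1.517, -0.027, 0.996, -0.02], TCP at [182.655, -623.823, 231.313] pointing down, gripper open.
Joint ranges: [-3.06, 3.06], [-0.37, 2.12], [-1.25, 1.32], [0.18, 2.47], [-1.1, 4.24], [0.23, 1.98], [-2.94, 2.94]. Speed limits (rad/s): [2.57, 2.57, 3.14, 3.14, 3.14, 3.14, 3.14].

### API

Orientations are given as a rotation vector (axis times angle).
In Python, from rig import sense, viewer, arm gives the robot as it stands.
- The arm moves only by the shell command python3 -m inch 'ROWS' [FORCE]. ROWS is JSON, a list of rows, each a list of 3 entries, a list of its own where there are three numbers: the shift along the tool's x, y, z in mm, then the turn about the tool's x in degrees, then the finger opening in mm, from 0 to 85.4. A call has 1 to 10 rows; each row shifts and turns the commanded pose from where the row before left it, along the tool's axes as they then stand; what a row does not reach is not made up. A row lasts 1/10 s, in which the tool goes at most 50 mm and 8.59 degrees, less where a joint would pass 70% of its speed; a pose out of reach is approached as far as the arm can. A call is refused whole if a number of a shift passes 50 or a number of a turn 8.59, either way. A call with a gripper value outside its range is refused whole. The fingers move at their own pace and stop on an object; FORCE is the grip in N (left out, the last holds). Time passes only in rows, so rows that do not move let the fingers close. It gives the time, the measured TCP pose, the force and the opening at its end, in the units of the state.
- sense(): the state, without advancing time (a new reading comes with each control period).
- viewer.snapshot(name): name is "scene" or "top" or "wrist"; returns a dict with "pixels" (384x512x3 uint8, red, green, blue), "depth" (384x512 float32, mm along the optical axis (not along the pixel's ray), 0 where there is no reading), "vfov" (degrees; the focal length in pixels is half the picture's height over the tangent of half this angle, whatever the lens; pixels are square), "cx", "cy" (the principal point, pixels), "origin" and "orientation" of the camera in the world; the wrist camera has in their place "hand_eye" (4x4, takes a point from camera to tool coordinates, whose origin is the TCP and whose axes are the tool frame's). Camera axes: x right, y up, looking along -z (the intrinsics and any distortion apply to the point x, -y, -z); pixel columns grow to the right and rows downward; lengths in mm; the calibration is good to about 2 mm. A picture is of the moment at which its call begins: read the wrist's pose just before it.
- arm.hand_in(): hands the job in, once; it reports no verdict.
The state is a dict: "time_s": time; "joint_pos": joint angles; "dq": joint speeds; "joint_efforts": joint torques, N m; "ee_pos": TCP position; "tool_rot": TCP orientation; "wrist_force": force on the tool from outside, world axes, zero at the start; "moment": the same for the moment, N m; "opening": finger opening in mm.
Only numpy, scipy, OpenCV 4.12 (cv2) and the standard library are available. Lean on these libraries where they do the work, as an engineer would, in place of code of your own. Each camera call takes 0.05 s, during which the arm holds its last target.

### The job

Without grasping or lifting anything, push the plate reader's blue-fronted tray fully home with your fingertips, so that the well plate lying in it goes inside; then gently press the green button on top of the reader all the way down, let it come up again and move away. Leave the red and yellow buttons alone, and do not disturb the tip box, the bottle or the vial.

Things in the scene. Friction and masses are not known exactly. Their poses are not given: they have to be found in the camera images.
- reader: white bench plate reader, fixed, 260 mm deep (x) x 300 mm wide (y) x 95 mm high; origin at the centre of its underside, on the bench. Its own x axis points from its front to its back, z up. The front face is 130 mm from the origin towards -x; it faces the robot roughly (it is turned up to about 15 degrees). The buttons stand on its top in one row, 65 mm apart, 50 mm in front of the origin, in any order
- tray (a joint): how far the tray is out, m: 0 = fully home (end stop), up to 0.10 m out. It starts about 0.08 m out. It slides straight along the reader's x axis, resists with about 2 N of friction and stays where it is left
- tray_front (a point): centre of the front (outer) face of the tray's blue front board, 55 mm above the bench. The board is 150 mm wide, 12 mm thick and reaches from 27 to 79 mm above the bench. Pushing it along the point's +x axis (the reader's x axis) sends the tray home. When home, the outer face still stands 30 mm in front of the reader's front face
- tray_floor (a point): centre of the tray's floor (upper side), where the centre of the plate's underside belongs; 33 mm above the bench, moves with the tray. A rim 6 mm high keeps the plate in
- plate: loose white 96-well plate, 85 mm (x) x 127 mm (y) x 14 mm high, lying in the tray; origin at the centre of its underside. To stay in the tray
- green_top (a point): centre of the top of the green push button: cap 28 mm across in a black round housing 44 mm across, standing upright on the reader's top; 117 mm above the bench when up. Goes 6 mm straight down; takes about 1.2 N to start and 4 N to reach the bottom, and springs back up
- red_top (a point): centre of the top of the red push button: cap 28 mm across in a black round housing 44 mm across, standing upright on the reader's top; same size and spring as the green one. Leave alone
- yellow_top (a point): centre of the top of the yellow push button: cap 28 mm across in a black round housing 44 mm across, standing upright on the reader's top; same size and spring as the green one. Leave alone
- green (a joint): how far the green button is pressed in, m: 0 = up, 0.006 = fully down
- red (a joint): how far the red button is pressed in, m: 0 = up, 0.006 = fully down
- yellow (a joint): how far the yellow button is pressed in, m: 0 = up, 0.006 = fully down
- tip_box: loose white pipette-tip box with yellow top, 85 mm (x) x 120 mm (y) x 55 mm high, on the bench to the right of the tray as the robot sees it; origin at the centre of its underside
- bottle: loose amber bottle with white cap, 60 mm across, 130 mm high, on the bench to the left of the tray; origin at the centre of its underside
- vial: loose small clear vial with blue cap, 28 mm across, 50 mm high, standing on top of the reader behind the buttons (more than 85 mm from each); origin at the centre of its underside
Not all that is in view belongs to the job. Several things have the shape of the tip_box; the one meant has the colours described above. Leave any pink look-alike of the plate alone.

How it is judged:
By the outcome, as a careful person would: the job done as asked, in the order asked, and still so for the second after the job is handed in, with the robot touching nothing.
It also fails if it takes over 43 s, if anything falls off the work surface, if the arm or the gripper's body presses on something with over 40 N, if the wrist force passes 120 N, or if a joint passes its speed limit or range.

## Working session

There is one attempt and no reset: what is moved stays moved. The work goes in short steps, Python scripts to look and compute and a shell command to move; the robot and the scene stay as the last step left them, time stands still between calls to the robot, and variables do not carry over. Pictures are saved under pics/ and viewed, and the job is handed in when it is done.

```bash
ls; mkdir -p pics; python3 - <<'E'
from rig import sense, viewer, arm
import cv2,numpy as np
s=sense(); print(s, arm.tcp_to_grasp)
for n in ("scene","top"):
    d=viewer.snapshot(n); cv2.imwrite(f"pics/{n}0.png",d["pixels"][:,:,::-1]); np.save(f"pics/{n}0.npy",d,allow_pickle=True)
    print({k:v for k,v in d.items() if k not in("pixels","depth")})
E
```

```text
pics
{'time_s': 0.0, 'joint_pos': array([ 1.22024187,  0.62937052,  0.038436  ,  1.51839315, -0.02698694,
        0.99626701, -0.02002394]), 'dq': array([-0.00147147,  0.00016736, -0.00092299,  0.00042918,  0.00071557,
       -0.00077341, -0.00047939]), 'joint_efforts': array([ 9.71547706e-05, -5.63389850e+01,  1.22619320e+00, -1.93437320e+01,
        1.10015788e-02,  1.04778731e-02,  1.80682298e-05]), 'ee_pos': array([ 182.4487295 , -623.21147019,  230.36512264]), 'tool_rot': array([ 2.06919901,  0.29862784, -2.06983991]), 'wrist_force': array([-0.11355454,  0.08263866, -0.15709307]), 'moment': array([ 0.01314951, -0.01743428, -0.00338445]), 'opening': 85.52678892508165} 18.700000000000003
{'vfov': 47.37539950259, 'cx': 252.22346848220468, 'cy': 187.13414004550103, 'origin': array([1051.11700904,  496.84786592,  589.17637798]), 'orientation': array([0.43221381, 1.13703675, 2.17787697])}
{'vfov': 53.409994382545314, 'cx': 256.6333183694403, 'cy': 189.9070802789716, 'origin': array([435.78276622, -28.51380482, 819.4175984 ]), 'orientation': array([ 0.15742448, -0.12109318, -1.56607162])}
```

View pics/scene0.png

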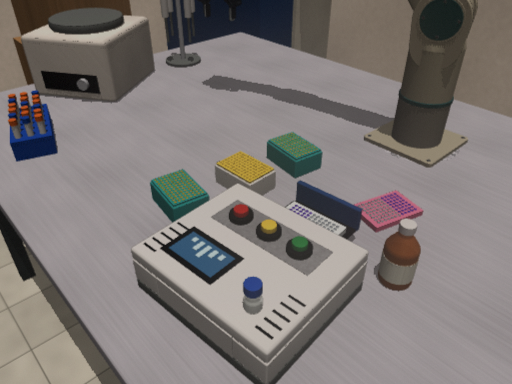

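View pics/top0.png

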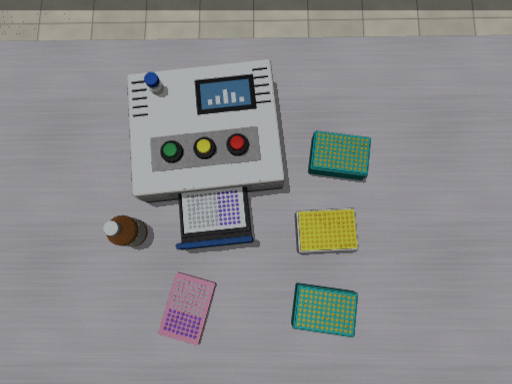

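The top view shows the reader at about (205,130), with the green button at (171,151), yellow at (204,147) and red at (237,143). The tray's blue board is at (215,243). The white and yellow tip box is at (327,231); the teal boxes at (340,155) and (325,310) are decoys, and the pink plate at (187,308) is a look-alike. The bottle is at (125,230) and the vial at (153,83). Next I'll measure them.

```bash
cat > h.py <<'E'
import numpy as np,cv2
from scipy.spatial.transform import Rotation as R
def cloud(d,T=None):
    h,w=d["depth"].shape; f=h/2/np.tan(np.radians(d["vfov"]/2))
    v,u=np.mgrid[:h,:w]; z=d["depth"]
    p=np.stack([(u-d["cx"])/f*z,-(v-d["cy"])/f*z,-z],-1).astype(float)
    if T is None: return p@R.from_rotvec(d["orientation"]).as_matrix().T+d["origin"]
    M=T@d["hand_eye"]; return p@M[:3,:3].T+M[:3,3]
def project(d,P):
    f=d["depth"].shape[0]/2/np.tan(np.radians(d["vfov"]/2))
    c=(np.atleast_2d(P)-d["origin"])@R.from_rotvec(d["orientation"]).as_matrix()
    return np.c_[d["cx"]+f*c[:,0]/-c[:,2], d["cy"]+f*c[:,1]/c[:,2]]
def load(n): return np.load(f"pics/{n}.npy",allow_pickle=True).item()
E
python3 - <<'E'
from h import *
for n in("top0","scene0"):
    d=load(n);P=cloud(d);hsv=cv2.cvtColor(d["pixels"],cv2.COLOR_RGB2HSV);H,S,V=[hsv[...,i].astype(int) for i in range(3)]
    ok=d["depth"]>0
    print(n,"bench z",np.median(P[...,2][ok&(P[...,2]<20)]))
    Z=P[...,2]
    top=ok&(Z>88)&(Z<102)
    k=ok&(Z>105)&(Z<124)&(S>120)&(V>60)
    for c,(a,b) in dict(green=(50,85),yellow=(18,35),red=(170,190)).items():
        m=k&((H>=a)&(H<=b)|((c=="red")&(H<8)))
        l,lab,st,ce=cv2.connectedComponentsWithStats(m.astype(np.uint8))
        if l<2: continue
        i=1+st[1:,4].argmax(); m=lab==i; q=P[m]; t=q[q[:,2]>np.percentile(q[:,2],50)-2]
        print(c,st[i],ce[i].round(1),"centre",((t.min(0)+t.max(0))/2).round(1),t.mean(0).round(1))
    # board
    m=ok&(Z>68)&(Z<86)&(H>100)&(H<130)&(S>100)
    l,lab,st,ce=cv2.connectedComponentsWithStats(m.astype(np.uint8))
    i=1+st[1:,4].argmax(); q=P[lab==i]; print("board",st[i],np.median(q[:,2]),cv2.minAreaRect(q[:,:2].astype(np.float32)))
    # reader top
    l,lab,st,ce=cv2.connectedComponentsWithStats(top.astype(np.uint8))
    i=1+st[1:,4].argmax(); q=P[lab==i]; print("reader",st[i],np.median(q[:,2]),cv2.minAreaRect(q[:,:2].astype(np.float32)))
d=load("top0"); c=d["pixels"][120:260,150:370,::-1]; cv2.imwrite("pics/crop1.png",cv2.resize(c,None,fx=3.6,fy=3.6,interpolation=cv2.INTER_CUBIC))
E
```

```text
top0 bench z -2.41629361963021
green [163 143  14  14 149] [169.6 149.1] centre [642.7 156.2 115.3] [643.1 155.7 114.8]
yellow [196 139  15  14 167] [203.3 145.5] centre [650.3  90.6 115.1] [649.8  91.2 114.9]
red [230 135  14  15 161] [236.5 142. ] centre [657.1  26.9 114.9] [656.6  26.9 114.6]
board [176 235  77  14 459] 76.41095411495223 ((467.30181884765625, 71.23564147949219), (11.569488525390625, 148.1738739013672), 6.107304573059082)
reader [  127    58   158   138 16761] 92.85867261608496 ((699.714111328125, 96.85242462158203), (260.2039489746094, 299.49786376953125), 6.0651140213012695)
scene0 bench z -1.7063031750871005
green [293 237  14  10  97] [299.4 241.4] centre [644.4 154.7 116. ] [644.8 155.8 116.2]
yellow [261 220  16  14 185] [268.5 226.2] centre [652.6  91.9 115.9] [652.4  92.3 115.9]
red [233 204  16  14 159] [240.6 210.4] centre [658.2  27.4 115.5] [658.9  28.4 115.7]
board [298 181  63  31 210] 77.60683516150144 ((469.3114318847656, 72.40926361083984), (11.394983291625977, 145.70286560058594), 6.280442237854004)
reader [  131   184   238   173 19259] 94.29714641271039 ((701.1966552734375, 97.10140991210938), (261.0528869628906, 300.57598876953125), 6.065196990966797)
```

View pics/crop1.png

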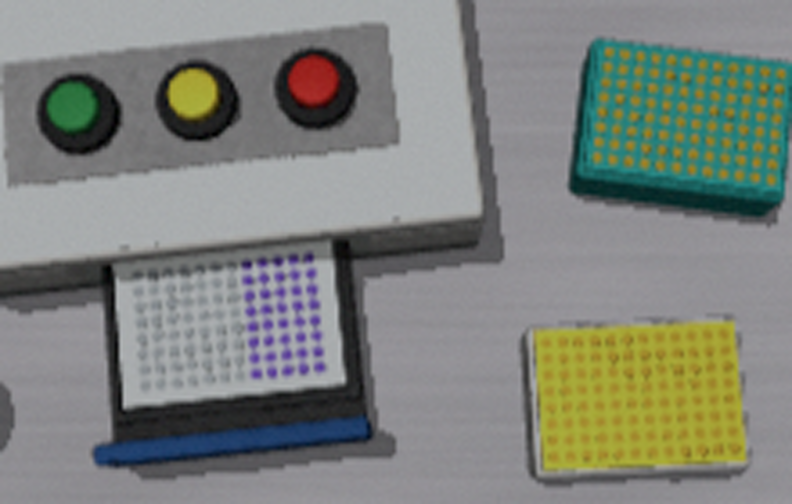

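```bash
cat >> h.py <<'E'
YAW=np.radians(6.1); EX=np.array([np.cos(YAW),np.sin(YAW),0]); EY=np.array([-np.sin(YAW),np.cos(YAW),0])
def st():
    from rig import sense
    s=sense(); M=R.from_rotvec(s["tool_rot"]).as_matrix()
    print("t",round(s["time_s"],2),"tcp",s["ee_pos"].round(1),"F",s["wrist_force"].round(1),"op",round(s["opening"],1))
    return s,M
def togo(target):
    s,M=st(); print("tool axes (cols)\n",M.round(3)); print("tool shift to",target,":",(M.T@(np.array(target)-s["ee_pos"])).round(1))
    y=M[:,1]; a=np.degrees(np.arctan2(y@EX,y@EY)); print("jaw axis off reader y (deg)",a.round(2), "tool z in reader:",(M[:,2]@EX).round(3),(M[:,2]@EY).round(3))
E
python3 - <<'E'
from h import *
togo([435,-300,230]); togo([435,68,230])
d=load("top0");P=cloud(d)
for n,(u,v) in dict(pink=(187,308),tip=(327,231),teal=(325,310),bottlecap=(112,229),vial=(152,79)).items(): print(n,P[v,u].round(0))
E
```

```text
t 0.1 tcp [ 182.5 -623.3  230.5] F [-0.4  0.5  0.1] op 84.8
tool axes (cols)
 [[-0.     0.281 -0.96 ]
 [ 0.002 -0.96  -0.281]
 [-1.    -0.002 -0.   ]]
tool shift to [435, -300, 230] : [   0.9 -239.3 -333.1]
jaw axis off reader y (deg) 169.78 tool z in reader: -0.984 -0.177
t 0.1 tcp [ 182.5 -623.3  230.5] F [-0.4  0.5  0.1] op 84.8
tool axes (cols)
 [[-0.     0.281 -0.96 ]
 [ 0.002 -0.96  -0.281]
 [-1.    -0.002 -0.   ]]
tool shift to [435, 68, 230] : [   1.5 -592.5 -436.5]
jaw axis off reader y (deg) 169.78 tool z in reader: -0.984 -0.177
pink [336. 132.  13.]
tip [ 490. -151.   53.]
teal [ 338. -143.   52.]
bottlecap [488. 252. 125.]
vial [773. 188. 143.]
```

```bash
python3 -m inch '[[[0,-10,-14],0,0],[[0,-20,-28],0,0],[[0,-27,-37],0,0],[[0,-27,-37],0,0],[[0,-27,-37],0,0],[[0,-27,-37],0,0],[[0,-27,-37],0,0],[[0,-27,-37],0,0],[[0,-25,-36],0,0],[[0,-22,-33],0,0]]' 20
python3 -c "
from h import *
togo([435,68,230])"
```

```text
time_s: 1.1
ee_pos: [436.3, -297.1, 231.3]
tool_rot: [2.068, 0.3, -2.068]
wrist_force: [0.6, -0.2, -0.4]
opening: -0.2
t 1.1 tcp [ 436.3 -297.1  231.3] F [ 0.6 -0.2 -0.4] op -0.2
tool axes (cols)
 [[ 0.     0.283 -0.959]
 [ 0.001 -0.959 -0.283]
 [-1.    -0.001 -0.   ]]
tool shift to [435, 68, 230] : [   1.8 -350.5 -102.1]
jaw axis off reader y (deg) 169.65 tool z in reader: -0.984 -0.18
```

```bash
python3 -m inch '[[[0,-40,-12],0,0],[[0,-44,-13],0,0],[[0,-44,-13],0,0],[[0,-44,-13],0,0],[[0,-44,-13],0,0],[[0,-44,-13],0,0],[[0,-44,-13],0,0],[[0,-46,-12],0,0],[[0,0,0],5.1,0],[[0,0,0],5.2,0]]'
python3 - <<'E'
from h import *
from rig import viewer
togo([435,68,48])
s,M=st();d=viewer.snapshot("wrist");T=np.eye(4);T[:3,:3]=M;T[:3,3]=s["ee_pos"];d["T"]=T
cv2.imwrite("pics/w1.png",d["pixels"][:,:,::-1]);np.save("pics/w1.npy",d,allow_pickle=True)
E
```

```text
time_s: 2.1
ee_pos: [433.3, 66.6, 231.3]
tool_rot: [2.166, 0.117, -2.167]
wrist_force: [-0.0, 0.1, -1.3]
opening: 0.2
t 2.1 tcp [433.3  66.6 231.3] F [-0.   0.1 -1.3] op 0.2
tool axes (cols)
 [[-0.001  0.107 -0.994]
 [ 0.001 -0.994 -0.107]
 [-1.    -0.001  0.001]]
tool shift to [435, 68, 48] : [183.3  -1.1  -1.9]
jaw axis off reader y (deg) 179.97 tool z in reader: -1.0 -0.0
t 2.1 tcp [433.3  66.6 231.3] F [-0.   0.1 -1.3] op 0.2
```

View pics/w1.png

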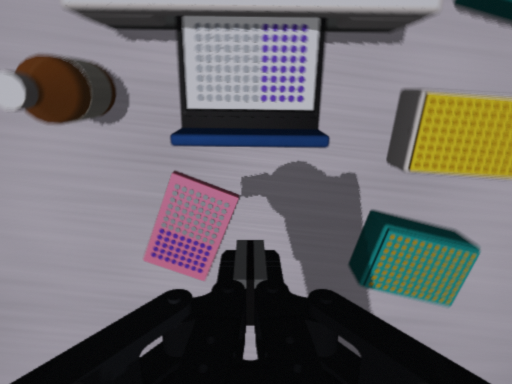

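The closed fingers are centred on the blue board (columns 172–328, row 138) and square to it. I'll descend in front of it.

```bash
python3 -m inch '[[[30,0,0],0,0],[[40,0,0],0,0],[[40,0,0],0,0],[[40,0,0],0,0],[[21,0,0],0,0],[[10,0,0],0,0],[[0,0,-2],0,0],[[0,0,-3],0,0],[[0,0,0],0,0]]'
python3 -c "
from h import *
togo(np.r_[541.3,80.0,50]-EX*11)"
```

```text
time_s: 3.05
ee_pos: [441.5, 64.6, 51.6]
tool_rot: [2.172, 0.115, -2.163]
wrist_force: [0.5, -0.1, 1.3]
opening: -0.2
t 3.05 tcp [441.5  64.6  51.6] F [ 0.5 -0.1  1.3] op -0.2
tool axes (cols)
 [[ 0.004  0.105 -0.994]
 [ 0.001 -0.994 -0.105]
 [-1.    -0.    -0.004]]
tool shift to [530.36228261  78.83109522  50.        ] : [  1.9  -4.8 -89.9]
jaw axis off reader y (deg) -179.93 tool z in reader: -1.0 0.001
```

```bash
python3 -m inch '[[[0,-2,-2],0,0],[[0,-2,-2],0,0],[[0,0,-2],0,0],[[0,0,-2],0,0],[[0,0,-2],0,0],[[0,0,-2],0,0],[[0,0,-3],0,0],[[0,0,-4],0,0],[[0,0,-4],0,0],[[0,0,-4],0,0]]'
python3 -c "
from h import *
togo(np.r_[541.3,80.0,50]-EX*11)"
```

```text
time_s: 4.05
ee_pos: [466.1, 70.9, 50.2]
tool_rot: [2.167, 0.114, -2.168]
wrist_force: [-2.0, 0.1, 0.4]
opening: 0.1
t 4.05 tcp [466.1  70.9  50.2] F [-2.   0.1  0.4] op 0.1
tool axes (cols)
 [[-0.001  0.105 -0.995]
 [-0.    -0.995 -0.105]
 [-1.     0.     0.001]]
tool shift to [530.36228261  78.83109522  50.        ] : [  0.1  -1.1 -64.8]
jaw axis off reader y (deg) -179.91 tool z in reader: -1.0 0.002
```

Contact is made at about 2 N, which matches the tray friction. I'll keep pushing.

```bash
python3 -m inch '[[[0,0,-4],0,0],[[0,0,-5],0,0],[[0,0,-6],0,0],[[0,0,-6],0,0],[[0,0,-6],0,0],[[0,0,-6],0,0],[[0,0,-6],0,0],[[0,0,-6],0,0],[[0,0,-5],0,0],[[0,0,-4],0,0]]'
python3 -c "
from h import *
togo(np.r_[541.3,80.0,50]-EX*11)"
```

```text
time_s: 5.05
ee_pos: [520.4, 76.7, 50.3]
tool_rot: [2.168, 0.114, -2.167]
wrist_force: [-1.9, -0.5, -2.0]
opening: 0.1
t 5.05 tcp [520.4  76.7  50.3] F [-1.9 -0.5 -2. ] op 0.1
tool axes (cols)
 [[ 0.     0.105 -0.994]
 [ 0.    -0.994 -0.105]
 [-1.     0.    -0.   ]]
tool shift to [530.36228261  78.83109522  50.        ] : [  0.3  -1.1 -10.2]
jaw axis off reader y (deg) -179.91 tool z in reader: -1.0 0.002
```

```bash
python3 -m inch '[[[0,0,-2],0,0],[[0,0,-2],0,0],[[0,0,-2],0,0],[[0,0,-1],0,0],[[0,0,-1],0,0],[[0,0,0],0,0]]'
python3 -m inch '[[[0,0,-1],0,0],[[0,0,0],0,0]]'
python3 -m inch '[[[0,0,-1],0,0],[[0,0,0],0,0]]'
```

```text
time_s: 5.65
ee_pos: [528.0, 77.5, 50.4]
tool_rot: [2.168, 0.114, -2.167]
wrist_force: [-1.1, 0.0, -0.2]
opening: -0.2
time_s: 5.85
ee_pos: [528.9, 77.6, 50.4]
tool_rot: [2.168, 0.114, -2.167]
wrist_force: [-1.3, -0.1, -0.4]
opening: 0.2
time_s: 6.05
ee_pos: [529.7, 77.7, 50.4]
tool_rot: [2.167, 0.114, -2.168]
wrist_force: [-3.1, -0.8, 0.4]
opening: 0.0
```

```bash
python3 -m inch '[[[0,0,-1],0,0],[[0,0,0],0,0]]'
python3 -m inch '[[[0,0,-1],0,0],[[0,0,0],0,0]]'
python3 -c "
from h import *
togo(np.r_[541.3,80.0,50]-EX*11)"
```

```text
time_s: 6.25
ee_pos: [529.6, 77.7, 50.4]
tool_rot: [2.165, 0.114, -2.17]
wrist_force: [-5.6, 0.0, 2.6]
opening: 0.2
time_s: 6.45
ee_pos: [529.6, 77.7, 50.3]
tool_rot: [2.163, 0.113, -2.172]
wrist_force: [-7.1, -0.2, 5.7]
opening: -0.1
t 6.45 tcp [529.6  77.7  50.3] F [-7.1 -0.2  5.7] op -0.1
tool axes (cols)
 [[-0.004  0.105 -0.994]
 [-0.001 -0.994 -0.105]
 [-1.     0.     0.004]]
tool shift to [530.36228261  78.83109522  50.        ] : [ 0.3 -1.1 -0.9]
jaw axis off reader y (deg) -179.92 tool z in reader: -1.0 0.001
```

Force is rising with no motion, and the position agrees with the computed end stop. One more small push, then I'll back off and check with the camera.

```bash
python3 -m inch '[[[0,0,-1],0,0],[[0,0,-1],0,0],[[0,0,0],0,0],[[0,0,3],0,0],[[0,0,6],0,0],[[0,0,10],0,0],[[0,0,15],0,0],[[0,0,15],0,0],[[0,0,5],0,0]]'
python3 - <<'E'
from h import *
from rig import viewer
for n in ("top","scene"):
    d=viewer.snapshot(n);np.save(f"pics/{n}1.npy",d,allow_pickle=True);cv2.imwrite(f"pics/{n}1.png",d["pixels"][:,:,::-1])
    P=cloud(d);hsv=cv2.cvtColor(d["pixels"],cv2.COLOR_RGB2HSV);H,S,V=[hsv[...,i].astype(int) for i in range(3)];Z=P[...,2]
    m=(d["depth"]>0)&(Z>68)&(Z<86)&(H>100)&(H<130)&(S>100)
    l,lab,s_,ce=cv2.connectedComponentsWithStats(m.astype(np.uint8))
    i=1+s_[1:,4].argmax(); q=P[lab==i]; print("board",s_[i],cv2.minAreaRect(q[:,:2].astype(np.float32)), "along EX min/max rel reader", np.percentile((q-[700.4,97,0])@EX,[2,98]))
togo([643.8,156.3,117])
E
```

```text
time_s: 7.35
ee_pos: [478.5, 72.3, 50.4]
tool_rot: [2.167, 0.114, -2.168]
wrist_force: [0.7, 0.5, 0.0]
opening: -0.3
board [214 195  35  10 214] ((550.9381713867188, 39.652732849121094), (11.887678146362305, 67.47198486328125), 6.059018135070801) along EX min/max rel reader [-160.33906722 -149.04649288]
board [218   0  74  13 259] ((-506.1735534667969, -1265.7861328125), (192.45263671875, 398.9203186035156), 32.19504165649414) along EX min/max rel reader [-1507.36015012 -1298.06084929]
t 7.45 tcp [479.8  72.5  50.5] F [ 0.   0.  -0.7] op -0.1
tool axes (cols)
 [[ 0.001  0.105 -0.994]
 [ 0.    -0.994 -0.105]
 [-1.    -0.    -0.001]]
tool shift to [643.8, 156.3, 117] : [ -66.4  -66.1 -171.9]
jaw axis off reader y (deg) -179.93 tool z in reader: -1.0 0.001
```

View pics/top1.png

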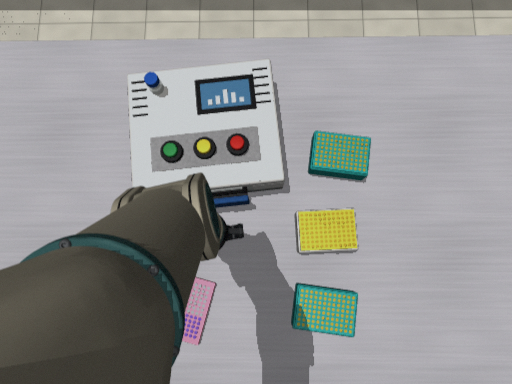

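View pics/scene1.png

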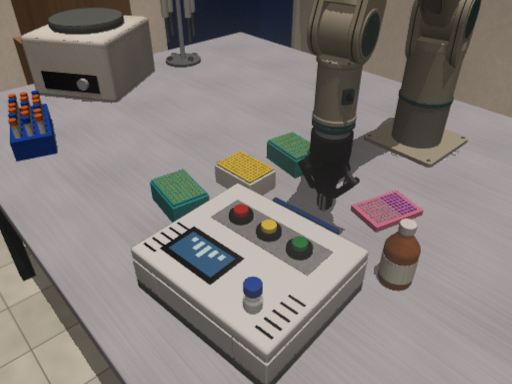

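The tray is home: the board's outer face is at −160.3 mm from the reader origin, and nominal is −160. Nothing else has moved in either view. In the enlarged crop the green button is the leftmost cap from the robot's side (top pixel (171,151)), so I'll go above it.

```bash
python3 -m inch '[[[-30,0,0],0,0],[[-40,0,0],0,0],[[-40,0,0],0,0],[[-10,-15,-40],0,0],[[0,-18,-44],0,0],[[0,-18,-44],0,0],[[0,-15,-36],0,0],[[0,0,-7],0,0],[[0,0,0],0,0]]'
python3 - <<'E'
from h import *
from rig import viewer
togo([643.8,156,117])
s,M=st();d=viewer.snapshot("wrist");T=np.eye(4);T[:3,:3]=M;T[:3,3]=s["ee_pos"]
cv2.imwrite("pics/w2.png",d["pixels"][:,:,::-1])
P=cloud(d,T);hsv=cv2.cvtColor(d["pixels"],cv2.COLOR_RGB2HSV);H,S,V=[hsv[...,i].astype(int) for i in range(3)];Z=P[...,2]
m=(Z>105)&(Z<125)&(H>50)&(H<85)&(S>120)&(V>60)
q=P[m]
if len(q): print(len(q),q.min(0),q.max(0),np.median(q,0))
E
```

```text
time_s: 8.35
ee_pos: [644.3, 156.2, 169.8]
tool_rot: [2.168, 0.114, -2.166]
wrist_force: [0.5, -0.8, 1.3]
opening: 0.2
t 8.35 tcp [644.3 156.2 169.8] F [ 0.5 -0.8  1.3] op 0.2
tool axes (cols)
 [[ 0.001  0.105 -0.994]
 [-0.    -0.994 -0.105]
 [-1.     0.    -0.001]]
tool shift to [643.8, 156, 117] : [52.8  0.2  0.5]
jaw axis off reader y (deg) -179.94 tool z in reader: -1.0 0.001
t 8.35 tcp [644.3 156.2 169.8] F [ 0.5 -0.8  1.3] op 0.2
327 [643.48317    150.74801323 115.24286212] [656.39945023 168.68972236 119.01376284] [650.3725665  160.00505844 117.40017494]
```

View pics/w2.png

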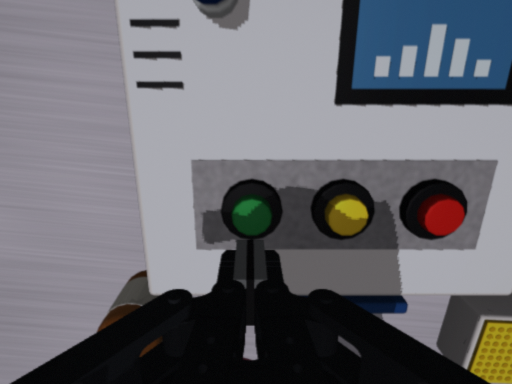

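The fingers (column 250) line up with the green cap (about (252,215)), so I'll go down and then in small steps.

```bash
python3 -m inch '[[[10,0,0],0,0],[[15,0,0],0,0],[[12,0,0],0,0],[[6,0,0],0,0],[[4,0,0],0,0],[[0,0,0],0,0]]'
python3 -m inch '[[[2,0,0],0,0],[[2,0,0],0,0],[[1,0,0],0,0],[[0,0,0],0,0]]'
```

```text
time_s: 9.0
ee_pos: [642.7, 155.9, 122.6]
tool_rot: [2.166, 0.114, -2.169]
wrist_force: [-0.8, 0.2, 0.6]
opening: -0.0
time_s: 9.4
ee_pos: [643.1, 156.0, 118.4]
tool_rot: [2.168, 0.114, -2.167]
wrist_force: [-0.1, -0.6, -0.3]
opening: 0.0
```

```bash
python3 -m inch '[[[1,0,0],0,0],[[0,0,0],0,0]]'
python3 -m inch '[[[1,0,0],0,0],[[0,0,0],0,0]]'
```

```text
time_s: 9.6
ee_pos: [643.1, 156.0, 117.3]
tool_rot: [2.168, 0.114, -2.167]
wrist_force: [0.0, 0.3, -0.8]
opening: -0.1
time_s: 9.8
ee_pos: [643.2, 156.0, 116.4]
tool_rot: [2.168, 0.114, -2.167]
wrist_force: [-0.1, -0.1, 1.1]
opening: -0.0
```

```bash
python3 -m inch '[[[1,0,0],0,0],[[1,0,0],0,0],[[1,0,0],0,0],[[0,0,0],0,0]]'
python3 -m inch '[[[1,0,0],0,0],[[0,0,0],0,0]]'
python3 -m inch '[[[1,0,0],0,0],[[0,0,0],0,0]]'
python3 -m inch '[[[0.5,0,0],0,0],[[0,0,0],0,0]]'
```

```text
time_s: 10.2
ee_pos: [643.3, 156.1, 113.4]
tool_rot: [2.168, 0.114, -2.167]
wrist_force: [-0.6, 0.3, 3.1]
opening: -0.1
time_s: 10.4
ee_pos: [643.2, 156.0, 112.4]
tool_rot: [2.168, 0.114, -2.167]
wrist_force: [-0.7, -0.7, 2.7]
opening: 0.3
time_s: 10.6
ee_pos: [643.2, 156.0, 111.4]
tool_rot: [2.168, 0.114, -2.167]
wrist_force: [-0.7, 0.2, 4.3]
opening: 0.1
time_s: 10.8
ee_pos: [643.2, 156.1, 111.2]
tool_rot: [2.168, 0.114, -2.167]
wrist_force: [-1.1, -0.9, 4.9]
opening: 0.0
```

```bash
python3 -m inch '[[[0.5,0,0],0,0],[[0,0,0],0,0]]'
python3 -m inch '[[[0.5,0,0],0,0],[[0,0,0],0,0],[[0,0,0],0,0]]'
```

```text
time_s: 11.0
ee_pos: [643.2, 156.1, 111.1]
tool_rot: [2.168, 0.114, -2.167]
wrist_force: [-2.4, -1.3, 7.6]
opening: -0.5
time_s: 11.3
ee_pos: [643.3, 156.1, 111.0]
tool_rot: [2.168, 0.114, -2.167]
wrist_force: [-3.0, -0.3, 10.5]
opening: -0.1
```

The button has bottomed: it stopped at z = 111.0, 6 mm down, with the force climbing to 10 N. I'll release straight up, then retreat.

```bash
python3 -m inch '[[[-2,0,0],0,0],[[-2,0,0],0,0],[[-3,0,0],0,0],[[-5,0,0],0,0],[[-15,0,0],0,0],[[-30,0,0],0,0],[[-40,0,0],0,0],[[-20,0,0],0,0]]'
python3 -m inch '[[[0,30,20],0,0],[[0,40,30],0,0],[[0,40,30],0,0],[[0,40,30],0,0],[[0,40,30],0,0],[[0,40,30],0,0],[[0,40,20],0,0],[[0,20,10],0,0],[[0,0,0],0,0]]'
python3 - <<'E'
from h import *
from rig import viewer
for n in ("top","scene"):
    d=viewer.snapshot(n);np.save(f"pics/{n}2.npy",d,allow_pickle=True);cv2.imwrite(f"pics/{n}2.png",d["pixels"][:,:,::-1])
    P=cloud(d); P0=cloud(load(n+"0"))
    hsv=cv2.cvtColor(d["pixels"],cv2.COLOR_RGB2HSV);H,S,V=[hsv[...,i].astype(int) for i in range(3)];Z=P[...,2]
    m=(d["depth"]>0)&(Z>68)&(Z<86)&(H>100)&(H<130)&(S>100)&(P[...,0]>300)
    l,lab,s_,ce=cv2.connectedComponentsWithStats(m.astype(np.uint8))
    i=1+s_[1:,4].argmax(); q=P[lab==i]; print("board",np.percentile((q-[700.4,97,0])@EX,[2,98]))
    for c,xy in dict(green=(643.8,156),yellow=(650.7,91.7),red=(657.6,27)).items():
        print(n,c,[np.median(Q[np.hypot(Q[...,0]-xy[0],Q[...,1]-xy[1])<8][:,2]).round(2) for Q in (P0,P)])
st()
E
```

```text
time_s: 12.1
ee_pos: [644.7, 156.4, 231.2]
tool_rot: [2.174, 0.115, -2.162]
wrist_force: [-0.2, -0.2, 0.8]
opening: -0.1
time_s: 13.0
ee_pos: [473.0, -157.7, 227.8]
tool_rot: [2.17, 0.104, -2.17]
wrist_force: [-1.0, 0.4, -0.7]
opening: -0.1
board [-160.31793592 -149.08833893]
top green [np.float64(114.66), np.float64(114.89)]
top yellow [np.float64(114.96), np.float64(114.65)]
top red [np.float64(114.88), np.float64(114.78)]
board [-157.46919723 -148.21573423]
scene green [np.float64(116.39), np.float64(116.27)]
scene yellow [np.float64(116.2), np.float64(116.04)]
scene red [np.float64(116.06), np.float64(116.26)]
t 13.1 tcp [ 475.  -153.2  227.5] F [0.7 0.7 0.4] op -0.3
```

View pics/top2.png

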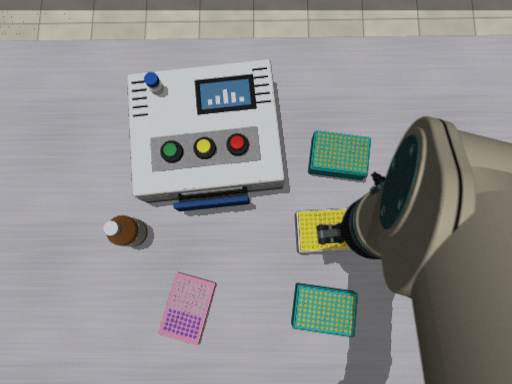

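View pics/scene2.png

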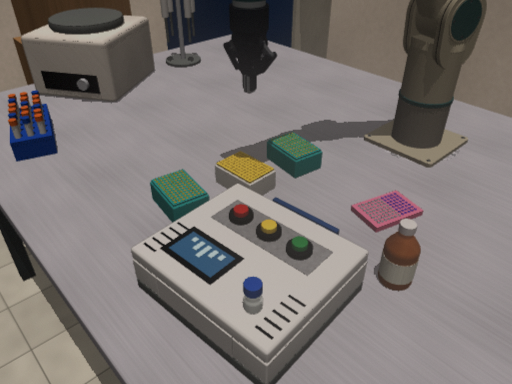

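Both views show the tray home (board at about (212,200) in the top view) and the plate inside. All three buttons are up, the other objects are unmoved, and the hand is in the air.

```bash
python3 -m inch '[[[0,0,0],0,0],[[0,0,0],0,0]]'; python3 -c "
from rig import arm
print(arm.hand_in())"
```

```text
time_s: 13.3
ee_pos: [475.3, -151.7, 226.9]
tool_rot: [2.167, 0.118, -2.166]
wrist_force: [-0.4, -0.4, -0.7]
opening: -0.2
the job is handed in; nothing more can be done
None
```

The job is done and handed in at about 13.3 s of the 43 s allowed; no verdict came back.

- **Tray:** I pushed it home with closed fingertips until it hit the end stop, with about 7 N measured there before a last 2 mm nudge. The top camera puts the board's outer face 160.3 mm in front of the reader origin, and nominal is 160. The scene camera reads 157.5 mm, but it sees the board only from behind the reader. The plate went in with the tray and no longer shows in either view.
- **Green button:** I pressed it down 6 mm until it bottomed, at a peak of about 10 N, then released it straight up. Its measured height is back to the starting value within 0.3 mm.
- **Everything else:** The red and yellow buttons read the same heights as at the start, within about 0.3 mm. The tip box, bottle, vial and look-alikes show no movement in the pictures; I judged that by eye. The arm finished clear of everything, about 170 mm above the tip box.

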